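# Eject the filter cassette and hang it on the turning rack

### The arm

A 6-joint arm with a two-finger parallel gripper is mounted at the origin on the work surface. World frame = base frame: x ahead of the robot, y to its left, z up, the work surface at z = 0. Lengths are in m, angles in rad, forces in N, time in s.
With the tool pointing down it reaches from about 0.375 to 0.925 m from the base axis. Payload 5.7 kg.
Tool frame: the origin (TCP) lies at the very end of the fingers, on their centre line; the grasp point (between the pads) lies 19 mm behind it; z points along the fingers, y is the line along which they close (so a half turn about z gives the same grasp; the last joint's range is limited). The gripper opens to 85 mm and grips with 20 to 120 N. Pads are 22 mm wide; open, the fingers measure 114 mm over their backs; the gripper's body (76 mm by 85 mm) begins 54 mm behind the grasp point. The pads swing forward as they close: fully open they stand 13 mm farther back than shut.
Start: joints at [-1.304, 0.359, 1.51, -0, 1.272, -0.115], TCP at [0.224, -0.557, 0.231] pointing down, gripper open.
Joint ranges: [-2.97, 2.97], [-1.01, 2.36], [0.21, 2.38], [-0.96, 4.11], [0.2, 2.71], [-2.98, 2.98]. Speed limits (rad/s): [2.39, 2.39, 3.14, 3.14, 3.14, 3.14].

### API

Orientations are given as a rotation vector (axis times angle).
In Python, from cell import ctrl gives the robot as it stands.
- The arm moves only by the tool play_rows, never from a script. Its argument "motion" is a list of rows, each an object of numbers: "ax", "ay", "az": the turn, a rotation vector about the tool's x, y, z scaled (see below); "x", "y", "z": the shift along the tool's x, y, z scaled (see below); "fingers": the opening, from -1 (shut) to 1 (fully open), so that 0 is half open. A call has 1 to 12 rows; each row shifts and turns the commanded pose from where the row before left it, along the tool's axes as they then stand; what a row does not reach is not made up. The controller multiplies each number of a shift by 1 m and each number of a turn by 30 degrees. A row lasts 1/8 s, in which the tool goes at most 62.5 mm and 10.7 degrees, less where a joint would pass 70% of its speed; a pose out of reach is approached as far as the arm can. A call with a number of a shift or a turn outside -1 to 1 is refused whole. A call with a gripper value outside its range is refused whole. The fingers move at their own pace and stop on an object; "force" is the grip in N (left out, the last holds). Time passes only in rows, so rows that do not move let the fingers close. It gives the time, the measured TCP pose, the force, the opening and the grip force at its end, in the units of the state.
- ctrl.observe(): the state, without advancing time (a new reading comes with each control period).
- ctrl.capture(name): name is "side" or "top" or "wrist"; returns a dict with "pixels" (400x640x3 uint8, blue, green, red), "range_z" (400x640 float32, m along the optical axis (not along the pixel's ray), 0 where there is no reading), "camera_matrix" (3x3 intrinsics, pixels), "xyz" and "rotation" of the camera in the world. Camera axes: x right, y up, looking along -z (the intrinsics and any distortion apply to the point x, -y, -z); pixel columns grow to the right and rows downward; lengths in m; the calibration is good to about 2 mm. A picture is of the moment at which its call begins.
- ctrl.job_done(): hands the job in; it is judged then, once.
The state is a dict: "t": time; "qpos": joint angles; "qd": joint speeds; "tau": joint torques, N m; "eef_pos": TCP position; "tcp_rot": TCP orientation; "force": force on the tool from outside, world axes, zero at the start; "torque": the same for the moment, N m; "finger_gap": opening from 0.0 (shut) to 1.0 (fully open); "finger_force": force on a finger pad.
Only numpy, scipy, OpenCV 4.12 (cv2) and the standard library are available. Lean on these libraries where they do the work, as an engineer would, in place of code of your own. Each camera call takes 0.05 s, during which the arm holds its last target. There are 200 camera calls.

### The job

Press the dock's ejector lever fully down so that the flush-seated filter cassette rises, and take the cassette out of its leaning slot. Hang it upright by its window on the free arm of the turning rack, and leave the rack turned so that this free arm points along the toe of the rack's foot. Let go of everything, and do not drop the cassette on the bench or disturb the bottle, the beaker and the spanner.

Things in the scene. Friction and masses are not known exactly. Their poses are not given: they have to be found in the camera images.
- dock: Fixed steel dock, 210 x 150 mm, on the robot's left or right. Origin: centre of its underside; z up, front is -x. Its slot leans 30 degrees to the front: axis (-0.5, 0, 0.866) in the dock's axes; inside 104 mm wide (y), 20 mm thick, 133 mm deep, walls 12 mm. Cheeks reach y = +-73 mm, 118 mm high.
- slot_mouth (a point): Centre of the slot's upper opening, in the plane of its rim, 145 mm above the bench and 31.5 mm towards the dock's front from the dock's origin; axes as the dock's.
- lever_pad (a point): Centre of the top of the ejector lever's grey pad (40 mm along the lever, 45 mm wide, 10 mm thick). The lever is on the dock's -y side and points to its front: the pad is about 115 mm to -y and 118 mm to -x of the dock's origin. It goes nearly straight down (within 5 mm), from about 142 mm above the bench to 76 mm.
- lever (a joint): Lever angle in rad: 0 up (start), 0.55 fully down at its stop. It needs about 6 to 15 N at the pad and stays where it is left. It lifts the cassette along the slot by 91 mm per rad: 50 mm when fully down.
- cassette_mid (a point): Centre of the white filter cassette, a rigid slab 130 mm tall (its z), 100 mm wide (its y), 16 mm thick (its x), about 0.26 kg. It starts in the slot, leaning with it, top edge 3 mm below the rim; fully ejected its top edge stands 47 mm beyond the rim. Grip it near the top edge, across its thickness.
- window_top (a point): Middle of the top edge of the cassette's window, 45 mm below the cassette's top edge and 20 mm above its centre, half-way through the thickness; axes as the cassette's. The window is a rectangular through hole 64 mm wide and 38 mm high, mid-width: it reaches from 45 to 83 mm below the cassette's top edge.
- rack_stand: Fixed foot of the turning rack: bare metal disc 150 mm wide, 12 mm high, with one straight toe 30 mm wide that reaches 150 mm from the axis in the foot's -x direction. Origin at the centre of the underside, on the vertical turning axis. It stands on the other side of the robot from the dock.
- tree (a joint): Angle of the rack's upper part in rad, positive anticlockwise seen from above: 0 when the free arm points exactly along the toe; starts with the free arm away from the toe, positive. Stays where it is left; turning it takes about 1 to 2 N at the end of an arm.
- free_arm (a point): Midway between the two prongs of the rack's free arm, 80 mm from the turning axis, 181 mm above the bench, level with the prongs' upper side: the window's top edge rests here. -x points outwards along the arm. Prongs: steel, 10 mm thick, 32 mm apart centre to centre, rising 6 mm outwards.
- prong_end (a point): Midway between the ends of the free arm's prongs, 130 mm from the axis. The ends turn up: their top is 190 mm above the bench. Axes as free_arm.
- post_top (a point): Top of the rack's round post (26 mm thick), 213 mm above the bench on the turning axis. Two more two-prong arms, 120 degrees to either side of the free one, each carry a cassette of the same kind, fixed on: broad side to the axis, 80 mm from it, 96 to 226 mm above the bench.
- bottle: Bystander: amber bottle, 70 mm wide, 150 mm tall, origin under its centre.
- beaker: Bystander: white beaker, 80 mm wide, 90 mm tall, origin under its centre.
- spanner: Bystander: steel spanner 160 mm long lying on the bench, origin under its middle.
Mind the look-alikes: they are no part of the job. Leave any brown look-alike of the part that bears cassette_mid alone.

How it is judged:
On the way:
1. the lever is pressed down and the cassette stands ejected in the slot (value of joint lever above 0.48 rad and z of cassette_mid in the frame of slot_mouth above -0.025 m and distance between cassette_mid and slot_mouth below 0.04 m), for 0.1 s.
At the end, for the whole second after the job is handed in: The cassette hangs at rest by its window on the free arm: its centre 8 to 35 mm below the free_arm point, within 25 mm sideways of the arm and between the post and the prongs' ends, upright within 0.3 rad; the rack is at rest with the free arm within 0.3 rad of the toe (x of cassette_mid in the frame of free_arm between -0.045 and 0.055 m and y of cassette_mid in the frame of free_arm between -0.025 and 0.025 m and z of cassette_mid in the frame of free_arm between -0.035 and -0.008 m and angle between cassette_mid's own z axis and vertical below 0.3 rad and linear speed of cassette below 0.03 m/s and value of joint tree between -0.3 and 0.3 rad and velocity of joint tree between -0.05 and 0.05 rad/s); the robot touches nothing.
It fails at once if the cassette falls on the bench (height (world z) of cassette_mid below 0.06 m).
It fails at once if a bystander is moved by more than 40 mm (distance of any of bottle, beaker, spanner from where it was at the start of the episode above 0.04 m).
It also fails if it takes over 72 s, if anything falls off the work surface, if the arm or the gripper's body presses on something with over 40 N, if the wrist force passes 120 N, or if a joint passes its speed limit or range.

## Working session

There is one attempt and no reset: what is moved stays moved. The work goes in short steps, Python scripts to look and compute and a tool call to move; the robot and the scene stay as the last step left them, time stands still between calls to the robot, and variables do not carry over. Pictures are saved under pics/ and viewed, at most 12 in all, crops included, and the job is handed in when it is done.

Besides the shell and the picture viewer there is one more tool, called after "Request:" by a JSON object that holds its "name" and its "arguments". play_rows: Moves the arm, as the interface text tells. Its arguments: {"type":"object","properties":{"motion":{"type":"array","items":{"type":"object","properties":{"ax":{"type":"number"},"ay":{"type":"number"},"az":{"type":"number"},"x":{"type":"number"},"y":{"type":"number"},"z":{"type":"number"},"fingers":{"type":"number"}}}},"force":{"type":"number"}},"required":["motion"]}

```bash
mkdir -p pics; ls; cat > h.py <<'E'
import numpy as np, cv2
from cell import ctrl
def cloud(c):
    K=c["camera_matrix"];z=c["range_z"];v,u=np.mgrid[:z.shape[0],:z.shape[1]]
    P=np.stack([(u-K[0,2])/K[0,0]*z,-(v-K[1,2])/K[1,1]*z,-z],-1)
    return P@np.array(R(c)).T+c["xyz"]
def R(c):
    r=np.array(c["rotation"],float)
    return r if r.shape==(3,3) else cv2.Rodrigues(r)[0]
E
python3 - <<'E'
from h import *
print(ctrl.observe())
for n in("side","top"):
    c=ctrl.capture(n);cv2.imwrite(f"pics/{n}0.png",c["pixels"]);np.savez(n+"0.npz",**c)
    print(n,c["xyz"],c["rotation"],c["camera_matrix"],(c["range_z"]>0).mean())
E
```

```text
pics
{'t': 0.0, 'qpos': array([-1.30412519e+00,  3.59468361e-01,  1.51143514e+00, -3.26702167e-05,
        1.27249103e+00, -1.15086548e-01]), 'qd': array([-3.65331149e-04, -1.13753352e-03,  8.53327570e-05, -3.05643362e-04,
       -8.82255364e-04, -8.02543607e-04]), 'tau': array([-8.36884356e-04, -5.27630174e+01, -2.78622723e+01, -2.29647176e-04,
        1.34074592e-02,  5.38374763e-06]), 'eef_pos': array([ 0.22334116, -0.5561533 ,  0.23047437]), 'tcp_rot': array([-3.08277004e+00, -5.95703191e-01,  2.63062960e-04]), 'force': array([ 0.29061286, -0.05549406,  0.15296813]), 'torque': array([ 0.02461509,  0.02335794, -0.01725328]), 'finger_force': 0.0, 'finger_gap': 0.9969757573765262}
side [ 0.29209657 -1.31326659  0.90074589] [ 1.03654399 -0.08651116 -0.2011607 ] [[515.17408559   0.         321.39670412]
 [  0.         515.17408559 186.4338242 ]
 [  0.           0.           1.        ]] 0.99163671875
top [ 0.33369297 -0.0173205   1.18480056] [ 0.15603179 -0.16270808 -1.66056567] [[417.84672049   0.         321.51844902]
 [  0.         417.84672049 202.86573795]
 [  0.           0.           1.        ]] 0.9959296875
```

View pics/top0.png

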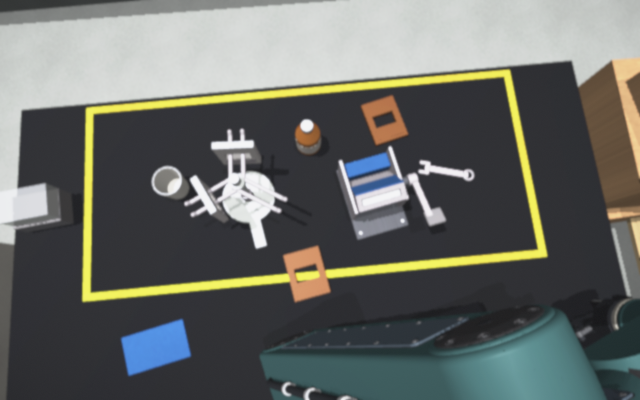

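View pics/side0.png

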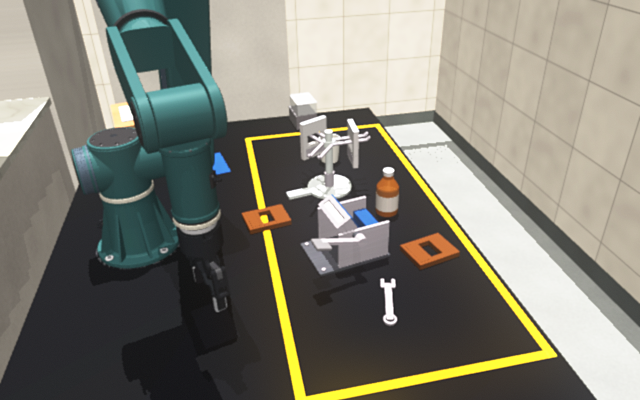

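The top view shows the dock at (375,190), its front towards the robot, and the lever pad at (432,217). The rack's axis is near (238,182), with the toe to (260,242) and the free arm to about (285,205). The bottle is at (308,135), the beaker at (168,180) and the spanner at (445,170).

Look-alikes for the cassette:
- The brown slabs at (385,120) and (306,273) are decoys.
- The two fixed white cassettes on the rack are at (235,150) and (207,197).
- The target is the white slab in the dock slot at about (380,198).

I'll check that one in a close crop.

```bash
cat > m1.py <<'E'
from h import *
t=dict(np.load("top0.npz"));s=dict(np.load("side0.npz"))
Pt,Ps=cloud(t),cloud(s)
for P,c in((Pt,t),(Ps,s)):
    print("bench z",np.median(P[(P[...,2]<.02)&(P[...,0]>.4)&(P[...,0]<.8)&(abs(P[...,1])<.4)][:,2]))
for n,(u,v) in dict(pad=(432,217),lever0=(413,178),post=(238,182),bottle=(306,126),beaker=(168,180),span=(445,170),cas=(380,198),base1=(352,238),base2=(410,232),toe=(260,242),b1=(345,166),b2=(393,150)).items():
    print(n,Pt[v,u].round(3))
a=cv2.resize(t["pixels"][130:260,320:480],None,fx=4,fy=4,interpolation=cv2.INTER_CUBIC)[:,:640]
b=cv2.resize(t["pixels"][120:255,180:310],None,fx=4,fy=4,interpolation=cv2.INTER_CUBIC)
cv2.imwrite("pics/a.png",a);cv2.imwrite("pics/b.png",b)
E
python3 m1.py
```

```text
bench z 0.0016531864057200973
bench z 8.961566237852825e-05
pad [ 0.482 -0.306  0.142]
lever0 [ 0.592 -0.278  0.12 ]
post [0.603 0.166 0.203]
bottle [ 0.751 -0.011  0.154]
beaker [0.679 0.4   0.02 ]
span [ 0.636 -0.403  0.003]
cas [ 0.543 -0.182  0.142]
base1 [ 0.464 -0.11   0.003]
base2 [ 0.465 -0.276  0.002]
toe [0.476 0.149 0.013]
b1 [ 0.653 -0.107  0.083]
b2 [ 0.713 -0.261 -0.002]
```

View pics/a.png

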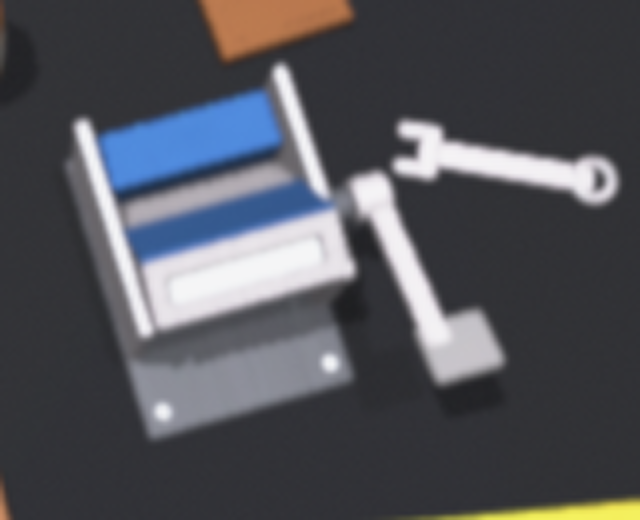

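View pics/b.png

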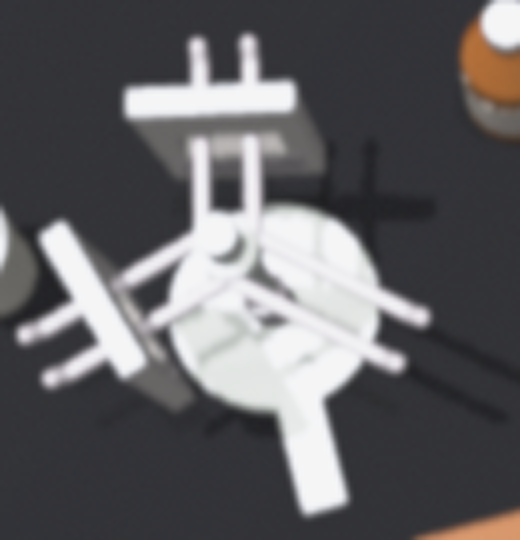

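The crop confirms the target: the white slab filling the slot, its top edge at about px (381,197). The free prong ends are at px (286,199) and (279,210), and the toe tip at px (261,246). Next I'll cast rays from these.

```bash
cat >> h.py <<'E'
def ray(c,u,v,z):
    K=c["camera_matrix"];d=R(c)@np.array([(u-K[0,2])/K[0,0],-(v-K[1,2])/K[1,1],-1]);o=np.array(c["xyz"])
    return o+d*(z-o[2])/d[2]
def fit2(A,B):
    A,B=np.array(A),np.array(B);a,b=A-A.mean(0),B-B.mean(0)
    th=np.arctan2((a[:,0]*b[:,1]-a[:,1]*b[:,0]).sum(),(a*b).sum())
    r=np.array([[np.cos(th),-np.sin(th)],[np.sin(th),np.cos(th)]])
    t=B.mean(0)-r@A.mean(0);return th,t,B-(A@r.T+t)
E
cat > m2.py <<'E'
from h import *
t=dict(np.load("top0.npz"));s=dict(np.load("side0.npz"));Pt,Ps=cloud(t),cloud(s)
A=lambda u,v,z:ray(t,320+u/4,130+v/4,z)[:2]
B=lambda u,v,z:ray(t,180+u/4,120+v/4,z)[:2]
plate=Pt[228,355:400:8,2];print("plate z",plate.round(4))
mod=[(-.118,-.115),(-.030,-.05),(-.030,.05),(-.105,-.075),(-.105,.075)]
obs=[A(460,347,.142),A(325,247,.1424),A(170,290,.1424),A(352,378,.008),A(150,438,.008)]
th,o,r=fit2(mod,obs);print("dock yaw",th,"org",o,"res mm",(r*1000).round(1))
m=(Pt[...,2]>.13)&(Pt[...,2]<.155)&(Pt[...,1]<-.27)&(Pt[...,1]>-.36)&(Pt[...,0]>.44)&(Pt[...,0]<.53)
q=Pt[m];print("pad cloud",q.mean(0),np.ptp(q,0),len(q))
# rack
for n,P in(("t",Pt),("s",Ps)):
    m=(P[...,2]>.009)&(P[...,2]<.018)&(P[...,0]>.4)&(P[...,0]<.72)&(P[...,1]>.05)&(P[...,1]<.28)
    q=P[m][:,:2].astype(np.float32)
    print(n,"foot",len(q),cv2.minEnclosingCircle(q))
print("toe tip",B(325,500,.012),"disc edges L,R,T,B",B(170,300,.012),B(380,300,.012),B(280,203,.012),B(275,412,.012))
e=(B(425,318,.188)+B(397,362,.188))/2
print("prong end",e, "post", B(220,235,.213),"other arm prong ends",(B(197,42,.188)+B(248,40,.188))/2,(B(27,335,.188)+B(52,380,.188))/2)
m=(Ps[...,2]>.205)&(Ps[...,2]<.222)&(np.hypot(Ps[...,0]-.6,Ps[...,1]-.16)<.04);print("post side",Ps[m].mean(0),m.sum())
E
python3 m2.py
```

```text
plate z [0.0068 0.0113 0.0116 0.0115 0.0077 0.0005]
dock yaw 0.18712049461171504 org [ 0.57489568 -0.17981731] res mm [[ 1.3  1. ]
 [-0.7 -3. ]
 [-0.4  0.5]
 [ 0.3  0.7]
 [-0.5  0.9]]
pad cloud [ 0.4887769  -0.30894937  0.14144423] [0.06812906 0.04973445 0.0208162 ] 329
t foot 1707 ((0.5423285961151123, 0.12522974610328674), 0.1567751169204712)
s foot 740 ((0.537124752998352, 0.1359618455171585), 0.157422736287117)
toe tip [0.4673277  0.14628285] disc edges L,R,T,B [0.62168834 0.24781697] [0.60710624 0.09729113] [0.68629318 0.16450872] [0.53306956 0.1774722 ]
prong end [0.53942927 0.06311095] post [0.60944459 0.17049506] other arm prong ends [0.74281371 0.16689719] [0.5503755 0.2888131]
post side [0.61041201 0.16728995 0.21056384] 35
```

The dock has yaw 0.187 and origin (0.575,-0.180). The rack axis is at (0.610,0.1715), the toe yaw is about 0.175 and the tree angle about +0.82. First I'll turn the tool to the dock's yaw, shut the fingers and go above the pad.

Request:
{"name": "play_rows", "arguments": {"motion": [{"az": -0.33, "fingers": -1}, {"az": -0.33, "fingers": -1}, {"az": -0.33, "fingers": -1}, {"az": -0.33, "fingers": -1}, {"az": -0.33, "fingers": -1}, {"az": -0.33, "fingers": -1}, {"az": -0.33, "fingers": -1}, {"az": -0.318, "fingers": -1}], "force": 40}}

```text
schema error: expected keys ax, ay, az, x, y, z, fingers
```

Request:
{"name": "play_rows", "arguments": {"motion": [{"x": 0.023, "y": 0.037, "fingers": -1}, {"x": 0.023, "y": 0.037, "fingers": -1}, {"x": 0.023, "y": 0.037, "fingers": -1}, {"x": 0.023, "y": 0.037, "fingers": -1}, {"x": 0.023, "y": 0.037, "fingers": -1}, {"x": 0.023, "y": 0.037, "fingers": -1}, {"x": 0.023, "y": 0.037, "fingers": -1}, {"x": 0.023, "y": 0.037, "fingers": -1}, {"z": 0.03, "fingers": -1}, {"fingers": -1}, {"fingers": -1}]}}

```text
schema error: expected keys ax, ay, az, x, y, z, fingers
```

```bash
cat >> h.py <<'E'
from scipy.spatial.transform import Rotation as Ro
O=np.array([.575,-.180,0]);YD=.187
AX=np.array([.610,.1715,0]);YF=.175
def plan(p,yaw,tilt=0):
    """shift (after turning) and turn units to reach tool pose: y along yaw, fingers leaning forward by tilt deg"""
    s=ctrl.observe();r=Ro.from_rotvec(s["tcp_rot"])
    T=Ro.from_euler("z",yaw)*Ro.from_matrix(np.array([[0,1,0],[1,0,0],[0,0,-1]]))*Ro.from_euler("x",-tilt,degrees=True)
    print("t",round(s["t"],2),"pos",s["eef_pos"].round(4),"F",s["force"].round(1),"gap",round(s["finger_gap"],3),"ff",round(s["finger_force"],1))
    d=np.array(p)-s["eef_pos"]
    print("turn",(np.degrees((r.inv()*T).as_rotvec())/30).round(3),"shift then",T.inv().apply(d).round(4),"or shift now",r.inv().apply(d).round(4))
def dock(x,y,z): return O+Ro.from_euler("z",YD).apply([x,y,z])
E
python3 -c "
from h import *
plan(dock(-.118,-.117,.155),YD)"
```

```text
t 0.1 pos [ 0.2234 -0.5562  0.2305] F [ 0.4 -0.1  0.8] gap 1.0 ff 0.0
turn [-2.000e-03 -2.000e-03 -2.628e+00] shift then [0.1873 0.2974 0.0755] or shift now [ 0.328  -0.126   0.0758]
```

All keys are required in each row.

Request:
{"name": "play_rows", "arguments": {"motion": [{"ax": 0, "ay": 0, "az": -0.33, "x": 0, "y": 0, "z": 0, "fingers": -1}, {"ax": 0, "ay": 0, "az": -0.33, "x": 0, "y": 0, "z": 0, "fingers": -1}, {"ax": 0, "ay": 0, "az": -0.33, "x": 0, "y": 0, "z": 0, "fingers": -1}, {"ax": 0, "ay": 0, "az": -0.33, "x": 0, "y": 0, "z": 0, "fingers": -1}, {"ax": 0, "ay": 0, "az": -0.33, "x": 0, "y": 0, "z": 0, "fingers": -1}, {"ax": 0, "ay": 0, "az": -0.33, "x": 0, "y": 0, "z": 0, "fingers": -1}, {"ax": 0, "ay": 0, "az": -0.33, "x": 0, "y": 0, "z": 0, "fingers": -1}, {"ax": 0, "ay": 0, "az": -0.32, "x": 0, "y": 0, "z": 0, "fingers": -1}], "force": 40}}

```text
t: 1.1
eef_pos: [0.2234, -0.5564, 0.2307]
tcp_rot: [-1.996, -2.425, -0.001]
force: [-0.2, 0.7, -0.1]
finger_gap: 0.0
finger_force: 0.0
```

Request:
{"name": "play_rows", "arguments": {"motion": [{"ax": 0, "ay": 0, "az": 0, "x": 0.023, "y": 0.037, "z": 0, "fingers": -1}, {"ax": 0, "ay": 0, "az": 0, "x": 0.023, "y": 0.037, "z": 0, "fingers": -1}, {"ax": 0, "ay": 0, "az": 0, "x": 0.023, "y": 0.037, "z": 0, "fingers": -1}, {"ax": 0, "ay": 0, "az": 0, "x": 0.023, "y": 0.037, "z": 0, "fingers": -1}, {"ax": 0, "ay": 0, "az": 0, "x": 0.023, "y": 0.037, "z": 0, "fingers": -1}, {"ax": 0, "ay": 0, "az": 0, "x": 0.023, "y": 0.037, "z": 0, "fingers": -1}, {"ax": 0, "ay": 0, "az": 0, "x": 0.023, "y": 0.037, "z": 0, "fingers": -1}, {"ax": 0, "ay": 0, "az": 0, "x": 0.023, "y": 0.037, "z": 0, "fingers": -1}, {"ax": 0, "ay": 0, "az": 0, "x": 0, "y": 0, "z": 0.03, "fingers": -1}, {"ax": 0, "ay": 0, "az": 0, "x": 0, "y": 0, "z": 0.03, "fingers": -1}, {"ax": 0, "ay": 0, "az": 0, "x": 0, "y": 0, "z": 0, "fingers": -1}]}}

```text
t: 2.48
eef_pos: [0.4782, -0.3189, 0.1689]
tcp_rot: [-1.999, -2.416, -0.0]
force: [-0.7, -0.1, -0.1]
finger_gap: -0.0
finger_force: 0.0
```

```bash
python3 -c "
from h import *
plan(dock(-.118,-.117,.155),YD)
c=ctrl.capture('wrist');cv2.imwrite('pics/w1.png',c['pixels'])
s=ctrl.capture('side');P=cloud(s);m=(P[...,2]>.132)&(P[...,2]<.15)&(P[...,1]<-.28)&(P[...,1]>-.36)&(P[...,0]>.44)&(P[...,0]<.53);print(P[m].mean(0),np.ptp(P[m],0),m.sum())
"
```

```text
t 2.48 pos [ 0.4782 -0.3189  0.1689] F [-0.7 -0.1 -0.1] gap -0.0 ff 0.0
turn [-0.007 -0.009  0.003] shift then [0.0015 0.0029 0.0139] or shift now [0.0015 0.003  0.0139]
[ 0.48475755 -0.31841469  0.14030698] [0.06028248 0.04958046 0.0164497 ] 218
```

View pics/w1.png

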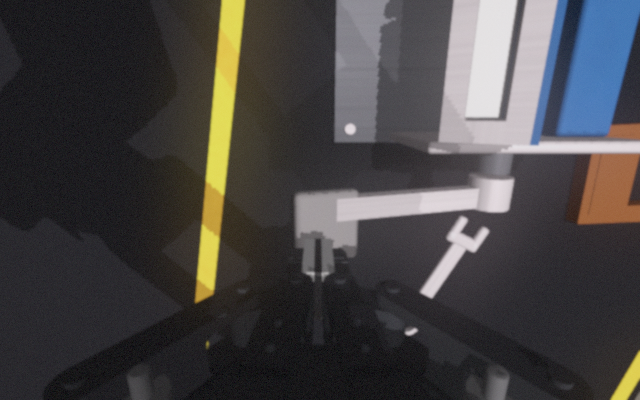

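The wrist view shows the closed fingertips at (318,245), just above the grey pad centred at (326,222). I'll press now.

Request:
{"name": "play_rows", "arguments": {"motion": [{"ax": 0, "ay": 0, "az": 0, "x": 0.002, "y": 0.003, "z": 0.02, "fingers": -1}, {"ax": 0, "ay": 0, "az": 0, "x": 0, "y": 0, "z": 0.008, "fingers": -1}, {"ax": 0, "ay": 0, "az": 0, "x": 0, "y": 0, "z": 0.01, "fingers": -1}, {"ax": 0, "ay": 0, "az": 0, "x": 0, "y": 0, "z": 0.01, "fingers": -1}, {"ax": 0, "ay": 0, "az": 0, "x": 0, "y": 0, "z": 0.01, "fingers": -1}, {"ax": 0, "ay": 0, "az": 0, "x": 0, "y": 0, "z": 0.01, "fingers": -1}, {"ax": 0, "ay": 0, "az": 0, "x": 0, "y": 0, "z": 0.008, "fingers": -1}, {"ax": 0, "ay": 0, "az": 0, "x": 0, "y": 0, "z": 0.006, "fingers": -1}, {"ax": 0, "ay": 0, "az": 0, "x": 0, "y": 0, "z": 0.004, "fingers": -1}, {"ax": 0, "ay": 0, "az": 0, "x": 0, "y": 0, "z": 0.002, "fingers": -1}, {"ax": 0, "ay": 0, "az": 0, "x": 0, "y": 0, "z": 0, "fingers": -1}]}}

```text
t: 3.95
eef_pos: [0.4837, -0.3193, 0.0851]
tcp_rot: [2.001, 2.417, 0.0]
force: [-0.1, 1.8, 6.4]
finger_gap: 0.001
finger_force: 2.7
```

Request:
{"name": "play_rows", "arguments": {"motion": [{"ax": 0, "ay": 0, "az": 0, "x": 0, "y": 0, "z": 0.003, "fingers": -1}, {"ax": 0, "ay": 0, "az": 0, "x": 0, "y": 0, "z": 0.003, "fingers": -1}, {"ax": 0, "ay": 0, "az": 0, "x": 0, "y": 0, "z": 0.003, "fingers": -1}, {"ax": 0, "ay": 0, "az": 0, "x": 0, "y": 0, "z": 0.003, "fingers": -1}, {"ax": 0, "ay": 0, "az": 0, "x": 0, "y": 0, "z": 0.001, "fingers": -1}, {"ax": 0, "ay": 0, "az": 0, "x": 0, "y": 0, "z": 0, "fingers": -1}]}}

```text
t: 4.7
eef_pos: [0.4854, -0.3194, 0.0774]
tcp_rot: [1.999, 2.414, 0.003]
force: [-6.9, 10.7, 49.1]
finger_gap: -0.002
finger_force: 24.3
```

The stop is reached at 49 N. I'll retreat and check the ejected cassette, then turn the rack while the fingers are shut.

Request:
{"name": "play_rows", "arguments": {"motion": [{"ax": 0, "ay": 0, "az": 0, "x": 0, "y": 0, "z": -0.02, "fingers": -1}, {"ax": 0, "ay": 0, "az": 0, "x": 0, "y": 0, "z": -0.05, "fingers": -1}, {"ax": 0, "ay": 0, "az": 0, "x": 0, "y": 0, "z": -0.06, "fingers": -1}, {"ax": 0, "ay": 0, "az": 0, "x": 0, "y": 0, "z": -0.05, "fingers": -1}, {"ax": 0, "ay": 0, "az": 0, "x": 0, "y": 0, "z": 0, "fingers": -1}]}}

```text
t: 5.32
eef_pos: [0.4852, -0.3206, 0.2563]
tcp_rot: [1.996, 2.411, -0.0]
force: [0.1, 0.5, -0.2]
finger_gap: 0.0
finger_force: 0.0
```

```bash
python3 -c "
from h import *
for n in ('side','top'):
    s=ctrl.capture(n);np.savez(n+'1.npz',**s);P=cloud(s)
    q=(P-O)@Ro.from_euler('z',YD).as_matrix()
    m=(abs(q[...,1])<.06)&(q[...,0]>-.1)&(q[...,0]<.0)&(q[...,2]>.165)&(q[...,2]<.21)
    print(n,m.sum(),q[m].mean(0),q[m].min(0),q[m].max(0))
    m=(abs(q[...,1]+.115)<.03)&(abs(q[...,0]+.118)<.025)&(q[...,2]>.05)&(q[...,2]<.2);print('pad',m.sum(),np.median(q[m],0))
plan([.585,.045,.26],YD)
"
```

```text
side 94 [-0.05382897 -0.03992352  0.1805599 ] [-0.0636915  -0.05398327  0.16611429] [-0.04024599 -0.00772203  0.18943368]
pad 236 [-0.1161703  -0.11969939  0.07548006]
top 426 [-0.04937773  0.00259663  0.18235875] [-0.06225822 -0.04858027  0.1651641 ] [-0.03339848  0.05149432  0.19365636]
pad 226 [-0.11155811 -0.11017635  0.0779467 ]
t 5.42 pos [ 0.4827 -0.3186  0.2514] F [-0.8 -0.3 -0.1] gap -0.001 ff 0.0
turn [0.003 0.003 0.002] shift then [ 0.3382  0.1681 -0.0086] or shift now [ 0.338   0.1684 -0.0089]
```

The lever is down (pad at 76 mm) and the cassette is ejected. Next the rack.

Request:
{"name": "play_rows", "arguments": {"motion": [{"ax": 0, "ay": 0, "az": 0, "x": 0.048, "y": 0.024, "z": 0, "fingers": -1}, {"ax": 0, "ay": 0, "az": 0, "x": 0.048, "y": 0.024, "z": 0, "fingers": -1}, {"ax": 0, "ay": 0, "az": 0, "x": 0.048, "y": 0.024, "z": 0, "fingers": -1}, {"ax": 0, "ay": 0, "az": 0, "x": 0.048, "y": 0.024, "z": 0, "fingers": -1}, {"ax": 0, "ay": 0, "az": 0, "x": 0.048, "y": 0.024, "z": 0, "fingers": -1}, {"ax": 0, "ay": 0, "az": 0, "x": 0.048, "y": 0.024, "z": 0, "fingers": -1}, {"ax": 0, "ay": 0, "az": 0, "x": 0.05, "y": 0.024, "z": 0, "fingers": -1}, {"ax": 0, "ay": 0, "az": 0, "x": 0, "y": 0, "z": 0.03, "fingers": -1}, {"ax": 0, "ay": 0, "az": 0, "x": 0, "y": 0, "z": 0.03, "fingers": -1}, {"ax": 0, "ay": 0, "az": 0, "x": 0, "y": 0, "z": 0.03, "fingers": -1}, {"ax": 0, "ay": 0, "az": 0, "x": 0, "y": 0, "z": 0, "fingers": -1}]}}

```text
t: 6.8
eef_pos: [0.581, 0.0454, 0.1566]
tcp_rot: [-1.999, -2.415, 0.008]
force: [-0.9, -0.4, -0.5]
finger_gap: 0.002
finger_force: 0.0
```

```bash
python3 -c "
from h import *
plan([.534,.078,.16],YD)
plan([.503,.119,.16],YD)
c=ctrl.capture('wrist');cv2.imwrite('pics/w2.png',c['pixels'])
"
```

```text
t 6.8 pos [0.581  0.0454 0.1566] F [-0.9 -0.4 -0.5] gap 0.002 ff 0.0
turn [-0.016 -0.004  0.002] shift then [ 0.0408 -0.0401 -0.0034] or shift now [ 0.0408 -0.0401 -0.003 ]
t 6.8 pos [0.581  0.0454 0.1566] F [-0.9 -0.4 -0.5] gap 0.002 ff 0.0
turn [-0.016 -0.004  0.002] shift then [ 0.0868 -0.0629 -0.0034] or shift now [ 0.0869 -0.0629 -0.0027]
```

View pics/w2.png

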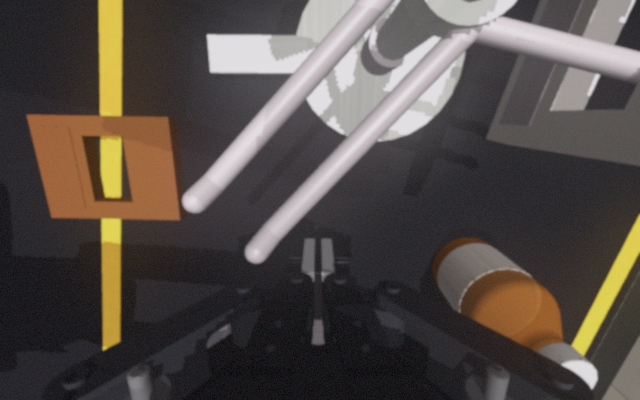

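The wrist view shows the closed fingers at (318,250) beside the near free prong, whose tip is at (257,250), on the side I want to push from. The brown slab on the bench is clear.

Request:
{"name": "play_rows", "arguments": {"motion": [{"ax": 0, "ay": 0, "az": 0, "x": 0.008, "y": -0.008, "z": 0, "fingers": -1}, {"ax": 0, "ay": 0, "az": 0, "x": 0.008, "y": -0.008, "z": 0, "fingers": -1}, {"ax": 0, "ay": 0, "az": 0, "x": 0.008, "y": -0.008, "z": 0, "fingers": -1}, {"ax": 0, "ay": 0, "az": 0, "x": 0.008, "y": -0.008, "z": 0, "fingers": -1}, {"ax": 0, "ay": 0, "az": 0, "x": 0.008, "y": -0.008, "z": 0, "fingers": -1}, {"ax": 0, "ay": 0, "az": 0, "x": 0.008, "y": -0.005, "z": 0, "fingers": -1}, {"ax": 0, "ay": 0, "az": 0, "x": 0.008, "y": -0.005, "z": 0, "fingers": -1}, {"ax": 0, "ay": 0, "az": 0, "x": 0.008, "y": -0.004, "z": 0, "fingers": -1}, {"ax": 0, "ay": 0, "az": 0, "x": 0.008, "y": -0.004, "z": 0, "fingers": -1}, {"ax": 0, "ay": 0, "az": 0, "x": 0.008, "y": -0.003, "z": 0, "fingers": -1}, {"ax": 0, "ay": 0, "az": 0, "x": 0.006, "y": -0.002, "z": 0, "fingers": -1}, {"ax": 0, "ay": 0, "az": 0, "x": 0, "y": 0, "z": 0, "fingers": -1}]}}

```text
t: 8.35
eef_pos: [0.5055, 0.1186, 0.1601]
tcp_rot: [-2.002, -2.42, 0.001]
force: [1.0, 0.1, -0.3]
finger_gap: -0.004
finger_force: 0.0
```

```bash
cat > rk.py <<'E'
from h import *
s=ctrl.capture("top");np.savez("topr.npz",**s);P=cloud(s)
q=P-AX;r=np.hypot(q[...,0],q[...,1]);a=np.arctan2(-q[...,1],-q[...,0])-YF
m=(r>.07)&(r<.14)&(P[...,2]>.168)&(P[...,2]<.205)&(abs(a)<1.3)
print("tree est by prong points",m.sum(),"mean",a[m].mean(),"range",a[m].min(),a[m].max(), "hist",np.histogram(a[m],24,(-1.2,1.2))[0])
E
python3 rk.py; python3 -c "
from h import *
plan([.503,.119,.16],YD)"
```

```text
tree est by prong points 36 mean -0.1221887123621263 range -0.16721894171249302 -0.08521942677281516 hist [ 0  0  0  0  0  0  0  0  0  0 29  7  0  0  0  0  0  0  0  0  0  0  0  0]
t 8.4 pos [0.5058 0.1183 0.1602] F [-0.4  0.5  0.5] gap -0.001 ff 0.0
turn [-0.002 -0.001  0.003] shift then [ 0.0012 -0.0026  0.0002] or shift now [ 0.0012 -0.0026  0.0002]
```

The rack is at about +0.03 rad, judged from the far prong. I'll back off, rise, and check it on the way to the dock.

Request:
{"name": "play_rows", "arguments": {"motion": [{"ax": 0, "ay": 0, "az": 0, "x": -0.03, "y": 0, "z": 0, "fingers": -1}, {"ax": 0, "ay": 0, "az": 0, "x": -0.03, "y": 0, "z": -0.04, "fingers": -1}, {"ax": 0, "ay": 0, "az": 0, "x": -0.04, "y": 0, "z": -0.045, "fingers": 1}, {"ax": 0, "ay": 0, "az": 0, "x": -0.05, "y": 0, "z": -0.02, "fingers": 1}, {"ax": 0, "ay": 0, "az": 0, "x": -0.05, "y": 0, "z": 0, "fingers": 1}, {"ax": -0.34, "ay": 0, "az": 0, "x": 0, "y": 0, "z": 0, "fingers": 1}, {"ax": -0.33, "ay": 0, "az": 0, "x": 0, "y": 0, "z": 0, "fingers": 1}, {"ax": -0.33, "ay": 0, "az": 0, "x": 0, "y": 0, "z": 0, "fingers": 1}, {"ax": 0, "ay": 0, "az": 0, "x": 0, "y": 0, "z": 0, "fingers": 1}]}}

```text
t: 9.52
eef_pos: [0.5389, -0.0774, 0.2623]
tcp_rot: [1.765, 2.121, 0.567]
force: [0.2, -0.1, -0.7]
finger_gap: 1.005
finger_force: 0.0
```

```bash
python3 rk.py; python3 -c "
from h import *
plan(dock(-.0735,.0015,.2177),YD,30)"
```

```text
tree est by prong points 205 mean 0.00546712370244168 range -0.2773733523347431 0.2901744349929153 hist [ 0  0  0  0  0  0  0  0  0 20 75  9  0 78 23  0  0  0  0  0  0  0  0  0]
t 9.57 pos [ 0.5419 -0.0786  0.2644] F [ 0.7 -0.6  0.3] gap 1.001 ff 0.0
turn [-0.008 -0.002 -0.006] shift then [-0.1042 -0.0751  0.0105] or shift now [-0.1045 -0.0748  0.0107]
```

The tree is at about 0. Now the pre-grasp over the ejected cassette.

Request:
{"name": "play_rows", "arguments": {"motion": [{"ax": 0, "ay": 0, "az": 0, "x": 0, "y": -0.038, "z": 0, "fingers": 1}, {"ax": 0, "ay": 0, "az": 0, "x": 0, "y": -0.037, "z": 0, "fingers": 1}, {"ax": 0, "ay": 0, "az": 0, "x": -0.035, "y": 0, "z": 0.0, "fingers": 1}, {"ax": 0, "ay": 0, "az": 0, "x": -0.035, "y": 0, "z": 0.01, "fingers": 1}, {"ax": 0, "ay": 0, "az": 0, "x": -0.034, "y": 0, "z": 0, "fingers": 1}, {"ax": 0, "ay": 0, "az": 0, "x": 0, "y": 0, "z": 0, "fingers": 1}, {"ax": 0, "ay": 0, "az": 0, "x": 0, "y": 0, "z": 0, "fingers": 1}]}}

```text
t: 10.45
eef_pos: [0.5054, -0.192, 0.2195]
tcp_rot: [1.754, 2.122, 0.568]
force: [0.1, 0.1, 0.5]
finger_gap: 1.0
finger_force: 0.0
```

```bash
python3 -c "
from h import *
plan(dock(-.0385,.0015,.157),YD,30)
c=ctrl.capture('wrist');cv2.imwrite('pics/w3.png',c['pixels'])"
```

```text
t 10.45 pos [ 0.5054 -0.192   0.2195] F [0.1 0.1 0.5] gap 1.0 ff 0.0
turn [-0.002 -0.003  0.004] shift then [ 0.0003 -0.0035  0.0702] or shift now [ 0.0002 -0.0034  0.0702]
```

View pics/w3.png

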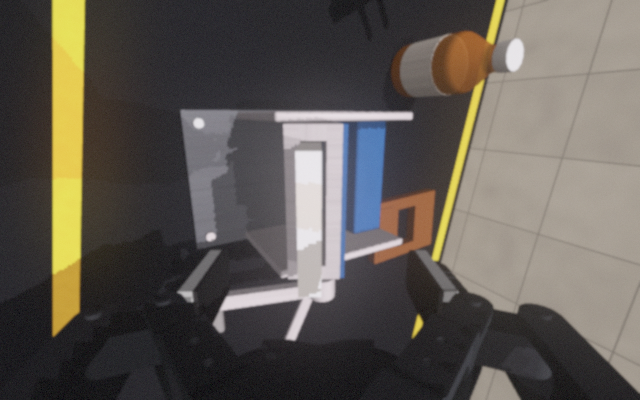

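The wrist view shows the ejected cassette's white top edge from (308,150) to (308,295), between the open fingers at (215,270) and (425,270). I'll check the lateral alignment numerically.

```bash
python3 -c "
from h import *
c=ctrl.capture('wrist');P=cloud(c)
q=(P-O)@Ro.from_euler('z',YD).as_matrix()
for v in (155,180,220,260,290):
    print(v,[tuple(q[v,u].round(4)) for u in (302,310,318)])
s=ctrl.observe();print('tcp dock',Ro.from_euler('z',-YD).apply(s['eef_pos']-O))
hsv=c['pixels'];m=(q[...,2]>.175)&(q[...,2]<.2)&(abs(q[...,1])<.07)&(abs(q[...,0]+.055)<.02)
print(m.sum(),q[m].min(0),q[m].max(0),q[m].mean(0))
"
```

```text
155 [(np.float64(-0.0604), np.float64(0.0472), np.float64(0.1818)), (np.float64(-0.0564), np.float64(0.0473), np.float64(0.1843)), (np.float64(-0.0515), np.float64(0.0471), np.float64(0.1855))]
180 [(np.float64(-0.0605), np.float64(0.0319), np.float64(0.1816)), (np.float64(-0.0565), np.float64(0.032), np.float64(0.1845)), (np.float64(-0.0521), np.float64(0.032), np.float64(0.1866))]
220 [(np.float64(-0.0611), np.float64(0.0061), np.float64(0.1819)), (np.float64(-0.0568), np.float64(0.0062), np.float64(0.1847)), (np.float64(-0.0526), np.float64(0.0064), np.float64(0.1876))]
260 [(np.float64(-0.0614), np.float64(-0.022), np.float64(0.1819)), (np.float64(-0.0567), np.float64(-0.0221), np.float64(0.1842)), (np.float64(-0.0518), np.float64(-0.0224), np.float64(0.1864))]
290 [(np.float64(-0.0616), np.float64(-0.0448), np.float64(0.1815)), (np.float64(-0.057), np.float64(-0.0446), np.float64(0.1845)), (np.float64(-0.0518), np.float64(-0.0452), np.float64(0.1864))]
tcp dock [-0.07117989  0.00235387  0.21926651]
3655 [-0.06455878 -0.05082989  0.17533703] [-0.04518102  0.04922467  0.18905865] [-0.05708349  0.00319114  0.18400463]
```

It's aligned to within 2 mm. I'll descend along the slot axis and grip.

Request:
{"name": "play_rows", "arguments": {"motion": [{"ax": 0, "ay": 0, "az": 0, "x": 0, "y": -0.003, "z": 0.02, "fingers": 1}, {"ax": 0, "ay": 0, "az": 0, "x": -0.001, "y": 0, "z": 0.02, "fingers": 1}, {"ax": 0, "ay": 0, "az": 0, "x": 0, "y": 0, "z": 0.015, "fingers": 1}, {"ax": 0, "ay": 0, "az": 0, "x": 0, "y": 0, "z": 0.014, "fingers": 1}, {"ax": 0, "ay": 0, "az": 0, "x": 0, "y": 0, "z": 0, "fingers": 1}, {"ax": 0, "ay": 0, "az": 0, "x": 0, "y": 0, "z": 0, "fingers": -1}, {"ax": 0, "ay": 0, "az": 0, "x": 0, "y": 0, "z": 0, "fingers": -1}, {"ax": 0, "ay": 0, "az": 0, "x": 0, "y": 0, "z": 0, "fingers": -1}, {"ax": 0, "ay": 0, "az": 0, "x": 0, "y": 0, "z": 0, "fingers": -1}, {"ax": 0, "ay": 0, "az": 0, "x": 0, "y": 0, "z": 0, "fingers": -1}, {"ax": 0, "ay": 0, "az": 0, "x": 0, "y": 0, "z": 0, "fingers": -1}], "force": 60}}

```text
t: 11.92
eef_pos: [0.5356, -0.187, 0.1579]
tcp_rot: [1.755, 2.12, 0.568]
force: [-4.6, -0.8, 3.3]
finger_gap: 0.178
finger_force: 59.8
```

Request:
{"name": "play_rows", "arguments": {"motion": [{"ax": 0, "ay": 0, "az": 0, "x": 0, "y": 0, "z": -0.006, "fingers": -1}, {"ax": 0, "ay": 0, "az": 0, "x": 0, "y": 0, "z": -0.01, "fingers": -1}, {"ax": 0, "ay": 0, "az": 0, "x": 0, "y": 0, "z": -0.01, "fingers": -1}, {"ax": 0, "ay": 0, "az": 0, "x": 0, "y": 0, "z": -0.01, "fingers": -1}, {"ax": 0, "ay": 0, "az": 0, "x": 0, "y": 0, "z": -0.01, "fingers": -1}, {"ax": 0, "ay": 0, "az": 0, "x": 0, "y": 0, "z": -0.01, "fingers": -1}, {"ax": 0, "ay": 0, "az": 0, "x": 0, "y": 0, "z": -0.01, "fingers": -1}, {"ax": 0, "ay": 0, "az": 0, "x": 0, "y": 0, "z": -0.01, "fingers": -1}, {"ax": 0, "ay": 0, "az": 0, "x": 0, "y": 0, "z": -0.012, "fingers": -1}, {"ax": 0, "ay": 0, "az": 0, "x": 0, "y": 0, "z": -0.012, "fingers": -1}, {"ax": 0, "ay": 0, "az": 0, "x": 0, "y": 0, "z": -0.015, "fingers": -1}, {"ax": 0, "ay": 0, "az": 0, "x": 0, "y": 0, "z": -0.015, "fingers": -1}]}}

```text
t: 13.42
eef_pos: [0.4714, -0.199, 0.2712]
tcp_rot: [1.755, 2.12, 0.568]
force: [-0.5, 0.0, -3.9]
finger_gap: 0.177
finger_force: 58.8
```

```bash
python3 -c "
from h import *
plan([.476,-.197,.33],YF,0)
s=ctrl.capture('side');cv2.imwrite('pics/s2.png',s['pixels'])"
```

```text
t 13.43 pos [ 0.4714 -0.199   0.2712] F [-0.5  0.  -3.9] gap 0.177 ff 58.8
turn [ 1.    -0.007  0.024] shift then [ 0.0012  0.0048 -0.0588] or shift now [ 0.0012  0.0336 -0.0485]
```

View pics/s2.png

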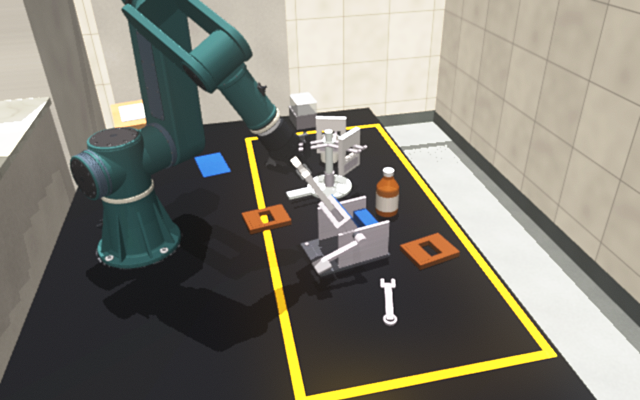

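The cassette is clear of the slot and held. I'll lift it, bring it upright and carry it across.

Request:
{"name": "play_rows", "arguments": {"motion": [{"ax": 0, "ay": 0, "az": 0, "x": 0, "y": 0.01, "z": -0.025, "fingers": -1}, {"ax": 0, "ay": 0, "az": 0, "x": 0, "y": 0.01, "z": -0.025, "fingers": -1}, {"ax": 0.25, "ay": 0, "az": 0.01, "x": 0, "y": 0, "z": 0, "fingers": -1}, {"ax": 0.25, "ay": 0, "az": 0.01, "x": 0, "y": 0, "z": 0, "fingers": -1}, {"ax": 0.25, "ay": 0, "az": 0, "x": 0, "y": 0, "z": 0, "fingers": -1}, {"ax": 0.25, "ay": 0, "az": 0, "x": 0, "y": 0, "z": 0, "fingers": -1}, {"ax": 0, "ay": 0, "az": 0, "x": 0, "y": 0, "z": 0, "fingers": -1}]}}

```text
t: 14.35
eef_pos: [0.4665, -0.1999, 0.3235]
tcp_rot: [-2.009, -2.411, -0.005]
force: [-0.8, 0.9, -3.2]
finger_gap: 0.178
finger_force: 60.1
```

```bash
python3 -c "
from h import *
plan([.4426,.142,.32],YF,0)"
```

```text
t 14.35 pos [ 0.4665 -0.1999  0.3235] F [-0.8  0.9 -3.2] gap 0.178 ff 60.1
turn [ 0.001 -0.009  0.012] shift then [0.3408 0.036  0.0035] or shift now [0.3406 0.0381 0.005 ]
```

Request:
{"name": "play_rows", "arguments": {"motion": [{"ax": 0, "ay": 0, "az": 0.012, "x": 0.02, "y": 0.002, "z": 0, "fingers": -1}, {"ax": 0, "ay": 0, "az": 0, "x": 0.04, "y": 0.004, "z": 0, "fingers": -1}, {"ax": 0, "ay": 0, "az": 0, "x": 0.045, "y": 0.005, "z": 0, "fingers": -1}, {"ax": 0, "ay": 0, "az": 0, "x": 0.045, "y": 0.005, "z": 0, "fingers": -1}, {"ax": 0, "ay": 0, "az": 0, "x": 0.045, "y": 0.005, "z": 0, "fingers": -1}, {"ax": 0, "ay": 0, "az": 0, "x": 0.045, "y": 0.005, "z": 0, "fingers": -1}, {"ax": 0, "ay": 0, "az": 0, "x": 0.045, "y": 0.005, "z": 0, "fingers": -1}, {"ax": 0, "ay": 0, "az": 0, "x": 0.035, "y": 0.003, "z": 0, "fingers": -1}, {"ax": 0, "ay": 0, "az": 0, "x": 0.02, "y": 0.002, "z": 0.0, "fingers": -1}, {"ax": 0, "ay": 0, "az": 0, "x": 0, "y": 0, "z": 0, "fingers": -1}]}}

```text
t: 15.6
eef_pos: [0.4406, 0.1415, 0.325]
tcp_rot: [-2.018, -2.403, -0.007]
force: [-0.1, 0.1, -1.8]
finger_gap: 0.176
finger_force: 60.1
```

Request:
{"name": "play_rows", "arguments": {"motion": [{"ax": 0, "ay": 0, "az": 0, "x": 0, "y": 0, "z": 0.02, "fingers": -1}, {"ax": 0, "ay": 0, "az": 0, "x": 0, "y": 0, "z": 0.03, "fingers": -1}, {"ax": 0, "ay": 0, "az": 0, "x": 0, "y": 0, "z": 0.03, "fingers": -1}, {"ax": 0, "ay": 0, "az": 0, "x": 0, "y": 0, "z": 0.02, "fingers": -1}, {"ax": 0, "ay": 0, "az": 0, "x": 0, "y": 0, "z": 0.01, "fingers": -1}, {"ax": 0, "ay": 0, "az": 0, "x": 0, "y": 0, "z": 0, "fingers": -1}]}}

```text
t: 16.35
eef_pos: [0.4411, 0.1404, 0.2149]
tcp_rot: [-2.021, -2.4, -0.003]
force: [-0.0, 0.4, -2.8]
finger_gap: 0.18
finger_force: 60.0
```

```bash
python3 rk.py; python3 -c "
from h import *
plan(AX+[-.985*.17,-.174*.17,.212],YF,0)
plan(AX+[-.985*.082,-.174*.082,.212],YF,0)
s=ctrl.capture('side');a=cv2.resize(s['pixels'][80:220,240:400],None,fx=4,fy=4,interpolation=cv2.INTER_CUBIC);cv2.imwrite('pics/s3.png',a)
w=ctrl.capture('wrist');cv2.imwrite('pics/w4.png',w['pixels'])"
```

```text
t 16.4 pos [0.4417 0.1407 0.2156] F [ 0.4  0.8 -2.1] gap 0.177 ff 60.0
turn [ 0.001 -0.008 -0.007] shift then [0.0011 0.001  0.0036] or shift now [0.0011 0.001  0.0036]
t 16.4 pos [0.4417 0.1407 0.2156] F [ 0.4  0.8 -2.1] gap 0.177 ff 60.0
turn [ 0.001 -0.008 -0.007] shift then [0.0011 0.089  0.0036] or shift now [0.0014 0.089  0.0036]rk.py:5: RuntimeWarning: Mean of empty slice.
  print("tree est by prong points",m.sum(),"mean",a[m].mean(),"range",a[m].min(),a[m].max(), "hist",np.histogram(a[m],24,(-1.2,1.2))[0])
  ret = ret.dtype.type(ret / rcount)
Traceback (most recent call last):
  File "rk.py", line 5, in <module>
    print("tree est by prong points",m.sum(),"mean",a[m].mean(),"range",a[m].min(),a[m].max(), "hist",np.histogram(a[m],24,(-1.2,1.2))[0])
                                                                        ~~~~~~~~^^
ValueError: zero-size array to reduction operation minimum which has no identity
```

View pics/s3.png

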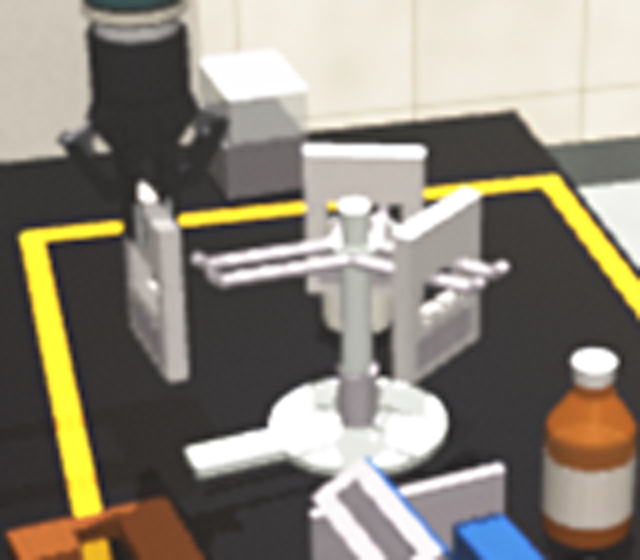

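The side crop shows the cassette held upright at (155,290), just outside the free prongs, whose ends are at (205,262) and (215,277). I'll check its top and bottom heights from depth.

```bash
python3 -c "
from h import *
s=ctrl.capture('side');P=cloud(s)
e=ctrl.observe()['eef_pos'];q=(P-e)@Ro.from_euler('z',YF).as_matrix()
m=(abs(q[...,0])<.03)&(abs(q[...,1])<.065)&(P[...,2]>.08)&(P[...,2]<.225)
g=s['pixels'].mean(-1)
mm=m&(g>120);print(mm.sum(),np.percentile(q[mm],[1,5,50,95,99],axis=0).round(4),'e',e)
p=P-AX;r=p@Ro.from_euler('z',YF).as_matrix();m=(r[...,0]<-.06)&(r[...,0]>-.14)&(abs(r[...,1])<.05)&(P[...,2]>.16)&(P[...,2]<.2);print(m.sum(),np.percentile(r[m],[2,50,98],axis=0).round(4))
for lo in (-.135,-.115,-.095,-.075):
  k=m&(abs(r[...,0]-lo)<.01);print(lo,np.percentile(r[k][:,2],[5,50,95]).round(3) if k.any() else 0)
"
```

```text
313 [[-0.0102 -0.0558 -0.0958]
 [-0.0084 -0.0541 -0.0894]
 [-0.0039 -0.0461 -0.0434]
 [ 0.0067  0.0356  0.0038]
 [ 0.0086  0.0411  0.0072]] e [0.44227804 0.1411228  0.2161153 ]
140 [[-0.1324 -0.027   0.1714]
 [-0.098  -0.0141  0.1792]
 [-0.0621  0.0169  0.1896]]
-0.135 [0.18  0.186 0.191]
-0.115 [0.175 0.18  0.185]
-0.095 [0.172 0.177 0.181]
-0.075 [0.171 0.176 0.181]
```

The window spans about 0.164–0.202 m and the prongs 0.171–0.191 m, so it clears. I'll slide in along the arm.

Request:
{"name": "play_rows", "arguments": {"motion": [{"ax": 0, "ay": 0, "az": 0, "x": 0.001, "y": 0.009, "z": 0.002, "fingers": -1}, {"ax": 0, "ay": 0, "az": 0, "x": 0, "y": 0.01, "z": 0, "fingers": -1}, {"ax": 0, "ay": 0, "az": 0, "x": 0, "y": 0.01, "z": 0, "fingers": -1}, {"ax": 0, "ay": 0, "az": 0, "x": 0, "y": 0.01, "z": 0, "fingers": -1}, {"ax": 0, "ay": 0, "az": 0, "x": 0, "y": 0.01, "z": 0, "fingers": -1}, {"ax": 0, "ay": 0, "az": 0, "x": 0, "y": 0.01, "z": 0, "fingers": -1}, {"ax": 0, "ay": 0, "az": 0, "x": 0, "y": 0.01, "z": 0, "fingers": -1}, {"ax": 0, "ay": 0, "az": 0, "x": 0, "y": 0.01, "z": 0, "fingers": -1}, {"ax": 0, "ay": 0, "az": 0, "x": 0, "y": 0.01, "z": 0, "fingers": -1}, {"ax": 0, "ay": 0, "az": 0, "x": 0, "y": 0, "z": 0, "fingers": -1}]}}

```text
t: 17.8
eef_pos: [0.5299, 0.1575, 0.2132]
tcp_rot: [-2.021, -2.402, -0.005]
force: [0.7, -0.2, -2.9]
finger_gap: 0.178
finger_force: 60.1
```

```bash
python3 -c "
from h import *
plan(AX+[-.985*.082,-.174*.082,.195],YF,0)
s=ctrl.capture('side');a=cv2.resize(s['pixels'][80:220,240:400],None,fx=4,fy=4,interpolation=cv2.INTER_CUBIC);cv2.imwrite('pics/s4.png',a)"
```

```text
t 17.8 pos [0.5299 0.1575 0.2132] F [ 0.7 -0.2 -2.9] gap 0.178 ff 60.1
turn [ 0.001 -0.008 -0.006] shift then [-0.0001 -0.0007  0.0182] or shift now [-0.0002 -0.0007  0.0182]
```

View pics/s4.png

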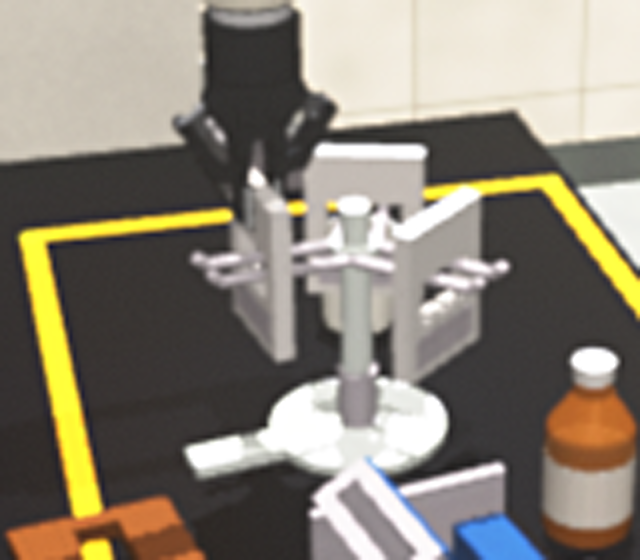

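The prongs pass through the window: the ends show at (200,260) and (215,277) outside the slab, with no contact force. I'll lower it gently until the weight is taken.

Request:
{"name": "play_rows", "arguments": {"motion": [{"ax": 0, "ay": 0, "az": 0, "x": 0, "y": 0, "z": 0.005, "fingers": -1}, {"ax": 0, "ay": 0, "az": 0, "x": 0, "y": 0, "z": 0.005, "fingers": -1}, {"ax": 0, "ay": 0, "az": 0, "x": 0, "y": 0, "z": 0.004, "fingers": -1}, {"ax": 0, "ay": 0, "az": 0, "x": 0, "y": 0, "z": 0.002, "fingers": -1}, {"ax": 0, "ay": 0, "az": 0, "x": 0, "y": 0, "z": 0.0015, "fingers": -1}, {"ax": 0, "ay": 0, "az": 0, "x": 0, "y": 0, "z": 0, "fingers": -1}, {"ax": 0, "ay": 0, "az": 0, "x": 0, "y": 0, "z": 0, "fingers": -1}]}}

```text
t: 18.73
eef_pos: [0.5291, 0.1575, 0.1958]
tcp_rot: [-2.02, -2.402, -0.004]
force: [-0.8, 0.2, -2.8]
finger_gap: 0.179
finger_force: 60.1
```

Request:
{"name": "play_rows", "arguments": {"motion": [{"ax": 0, "ay": 0, "az": 0, "x": 0, "y": 0, "z": 0.0015, "fingers": -1}, {"ax": 0, "ay": 0, "az": 0, "x": 0, "y": 0, "z": 0.0015, "fingers": -1}, {"ax": 0, "ay": 0, "az": 0, "x": 0, "y": 0, "z": 0, "fingers": -1}]}}

```text
t: 19.1
eef_pos: [0.5293, 0.1575, 0.1942]
tcp_rot: [-2.021, -2.403, -0.006]
force: [-3.6, -0.2, 7.8]
finger_gap: 0.178
finger_force: 62.0
```

It's resting, with the contact force now positive. Opening partway and rising.

Request:
{"name": "play_rows", "arguments": {"motion": [{"ax": 0, "ay": 0, "az": 0, "x": 0, "y": 0, "z": -0.001, "fingers": -1}, {"ax": 0, "ay": 0, "az": 0, "x": 0, "y": 0, "z": 0, "fingers": -0.5}, {"ax": 0, "ay": 0, "az": 0, "x": 0, "y": 0, "z": 0, "fingers": -0.3}, {"ax": 0, "ay": 0, "az": 0, "x": 0, "y": 0, "z": 0, "fingers": 0}, {"ax": 0, "ay": 0, "az": 0, "x": 0, "y": 0, "z": 0, "fingers": 0}, {"ax": 0, "ay": 0, "az": 0, "x": 0, "y": 0, "z": 0, "fingers": 0}]}}

```text
t: 19.85
eef_pos: [0.5289, 0.1574, 0.1936]
tcp_rot: [-2.02, -2.402, -0.004]
force: [-0.3, -0.3, 1.0]
finger_gap: 0.505
finger_force: 0.0
```

```bash
cat > ck.py <<'E'
from h import *
s=ctrl.capture('side');P=cloud(s);q=(P-AX)@Ro.from_euler('z',YF).as_matrix()
m=(q[...,0]<-.04)&(q[...,0]>-.125)&(abs(q[...,1])<.065)&(P[...,2]>.08)&(P[...,2]<.24)&(s['pixels'].mean(-1)>110)
for a,b in((.10,.13),(.13,.16),(.16,.19),(.19,.215),(.215,.23)):
    k=m&(q[...,2]>a)&(q[...,2]<b);print(a,k.sum(),np.percentile(q[k],[5,50,95],axis=0).round(4).tolist() if k.any() else '')
print('z',np.percentile(q[m][:,2],[1,99]))
o=ctrl.observe();print(o['t'],o['force'].round(1),o['finger_gap'],o['finger_force'],o['eef_pos'])
E
python3 ck.py
```

```text
0.1 105 [[-0.0945, -0.0545, 0.1009], [-0.0918, -0.0393, 0.1143], [-0.0784, 0.0377, 0.1286]]
0.13 122 [[-0.0929, -0.0522, 0.1316], [-0.0886, -0.0282, 0.1416], [-0.0764, 0.0341, 0.1566]]
0.16 181 [[-0.1204, -0.0521, 0.1628], [-0.0887, -0.0216, 0.1776], [-0.0448, 0.0185, 0.1886]]
0.19 106 [[-0.0998, -0.0517, 0.1915], [-0.087, -0.0249, 0.2033], [-0.0589, 0.0175, 0.2138]]
0.215 124 [[-0.1076, -0.0521, 0.2159], [-0.0826, -0.0104, 0.2238], [-0.0595, 0.0354, 0.2276]]
z [0.09918089 0.22791857]
19.9 [ 0.2  1.3 -0.9] 0.49577161523062824 0.0 [0.52893782 0.15744679 0.19360343]
```

Hanging upright with the fingers free. Rising straight up.

Request:
{"name": "play_rows", "arguments": {"motion": [{"ax": 0, "ay": 0, "az": 0, "x": 0, "y": 0, "z": -0.008, "fingers": 0}, {"ax": 0, "ay": 0, "az": 0, "x": 0, "y": 0, "z": -0.015, "fingers": 0}, {"ax": 0, "ay": 0, "az": 0, "x": 0, "y": 0, "z": -0.03, "fingers": 0}, {"ax": 0, "ay": 0, "az": 0, "x": 0, "y": 0, "z": -0.04, "fingers": 0}, {"ax": 0, "ay": 0, "az": 0, "x": 0, "y": -0.04, "z": -0.03, "fingers": 0}, {"ax": 0, "ay": 0, "az": 0, "x": -0.05, "y": -0.03, "z": 0, "fingers": 0}, {"ax": 0, "ay": 0, "az": 0, "x": -0.06, "y": 0, "z": 0, "fingers": 0}, {"ax": 0, "ay": 0, "az": 0, "x": -0.06, "y": 0, "z": 0, "fingers": 0}, {"ax": 0, "ay": 0, "az": 0, "x": 0, "y": 0, "z": 0, "fingers": 0}, {"ax": 0, "ay": 0, "az": 0, "x": 0, "y": 0, "z": 0, "fingers": 0}]}}

```text
t: 21.15
eef_pos: [0.4892, -0.0225, 0.3167]
tcp_rot: [-2.022, -2.401, -0.005]
force: [-0.4, 0.1, -0.5]
finger_gap: 0.501
finger_force: 0.0
```

```bash
python3 ck.py; python3 rk.py; python3 -c "
from h import *
s=ctrl.capture('side');t=ctrl.capture('top')
f=lambda i:cv2.resize(i,(400,400),interpolation=cv2.INTER_CUBIC)
cv2.imwrite('pics/fin.png',np.hstack([f(s['pixels'][80:220,250:390]),f(t['pixels'][120:255,170:305])]))"
```

```text
0.1 122 [[-0.0949, -0.0536, 0.1024], [-0.092, -0.0321, 0.115], [-0.0781, 0.0375, 0.1287]]
0.13 125 [[-0.0926, -0.0532, 0.1315], [-0.0889, -0.0239, 0.1423], [-0.0761, 0.0349, 0.1573]]
0.16 187 [[-0.1207, -0.0536, 0.1639], [-0.0888, -0.0206, 0.1777], [-0.0454, 0.033, 0.188]]
0.19 110 [[-0.0897, -0.0523, 0.1915], [-0.0871, -0.0302, 0.2023], [-0.0748, 0.0384, 0.2138]]
0.215 109 [[-0.0882, -0.0529, 0.216], [-0.0819, -0.0087, 0.2239], [-0.0723, 0.0433, 0.2276]]
z [0.09901708 0.22752227]
21.2 [ 0.1 -0.   0.1] 0.5026364006298517 0.0 [ 0.48910486 -0.02183433  0.31655045]
tree est by prong points 159 mean -0.16983106757643707 range -0.5331141291540819 0.1945810455520482 hist [ 0  0  0  0  0  0  5 18 12 12 71 19  9 13  0  0  0  0  0  0  0  0  0  0]
```

View pics/fin.png

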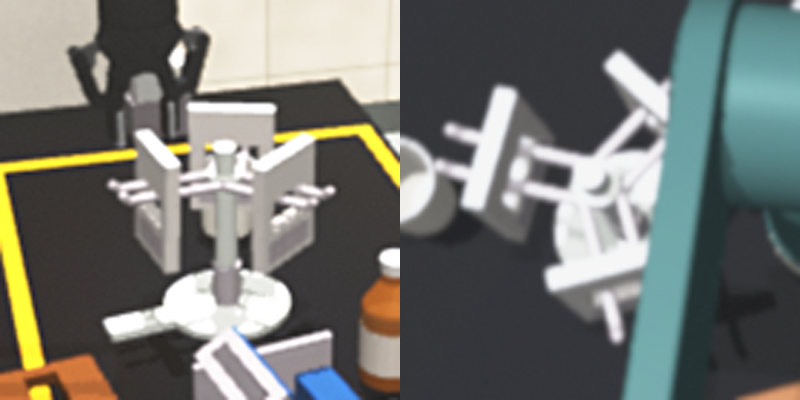

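The cassette (left panel, 158,200) hangs upright on the free arm. The arm points along the toe, and the gripper stands clear. Handing in.

```bash
python3 -c "
from cell import ctrl
print(ctrl.job_done())"
```

```text
the job is handed in; nothing more can be done
None
```

I handed the job in at about 21 s with the lever pressed to its stop and the cassette hanging upright by its window on the free arm, which points along the toe. The gripper is clear of everything; the hand-in gave no verdict back.

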